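# Check the lids of the instrument cases and set the stiff one aside

## Robot

A 7-joint arm with a two-finger parallel gripper is mounted at the origin on a cart in front of the work surface, level with it; the furniture and walls round the work are solid. World frame = base frame: x ahead of the robot, y to its left, z up, the work surface at z = 0. Lengths are in mm, angles in rad, forces in N, time in s.
With the tool pointing down it reaches from about 400 to 900 mm from the base axis. Payload 5.6 kg.
Tool frame: the origin (TCP) lies between the finger pads; the fingertips stand 8 mm ahead of it and the grasp point (between the pads) lies 11 mm behind it; z points along the fingers, y is the line along which they close (so a half turn about z gives the same grasp; the last joint's range is limited). The gripper opens to 92 mm and grips with 3 to 60 N. Pads are 20 mm wide; open, the fingers measure 128 mm over their backs; the gripper's body (75 mm by 189 mm) begins 69 mm behind the grasp point.
Start: joints at [1.121, 0.468, -0.012, 1.603, 0.006, 1.071, -0.056], TCP at [257.148, -596.979, 222.592] pointing down, gripper open.
Joint ranges: [-2.53, 2.53], [-0.31, 2.02], [-1.57, 1.55], [0.28, 2.44], [-1.29, 4.43], [0.15, 1.84], [-2.92, 2.92]. Speed limits (rad/s): [2.57, 2.57, 3.14, 3.14, 3.14, 3.14, 3.14].

## Interface

Orientations are given as a rotation vector (axis times angle).
In Python, from cell import robot, grip, kinematics, readout, read_camera, camera_info, ticket, spot_in, mark_of gives the robot as it stands. Calls block until the motion is done:
- robot.movep(position, orientation): joint-space move of the TCP to a pose.
- robot.servo_line(position, feed=150, rotation=None): straight line of the TCP; rotation=None keeps the orientation; feed is the mean speed in mm/s.
- robot.goto_joints(angles): joint-space move.
- grip(opening, newtons=None): opening from 0.0 (shut) to 1.0 (fully open); newtons is the grip in N (None keeps the last); returns when the fingers have stopped.
- robot.hold(seconds).
- kinematics.ik(position, orientation): joint angles nearest the present ones, or None.
- readout.observe(): the state.
- read_camera(name): name is "scene" or "top" or "wrist"; returns (picture, depth): 480x640x3 uint8, red, green, blue; 480x640 float32, mm along the optical axis (not along the pixel's ray), 0 where there is no reading.
- camera_info(name): a dict with "camera_matrix" (3x3 intrinsics, pixels), "k1" (the pictures are not rectified: a ray, as slopes to the right and down, at radius r is drawn at 1 + k1 r^2 times it, then the intrinsics apply), "R" (3x3) and "t" (3): a world point X has camera coordinates R X + t. Camera axes: x right, y down, z forward; pixel columns grow to the right and rows downward; lengths in mm; the calibration is good to about 2 mm. A picture is of the moment at which its call begins: read the wrist's pose just before it. camera_info takes no time and is no camera call; for the wrist camera it gives the pose at the moment of the call.
A pose or a line that the arm cannot do raises robot.IKError and nothing moves.
- ticket.job_done(): hands the job in; it is judged then, once.
Trained networks look in the newest picture that a camera, given by its name, has taken for a name from the list of things; names that differ only in an ending like _2 or _b are one class to them, and where a whole thing is asked for, a point or a joint stands for the part that bears it (a point fixed in the world has none). Each returns a list of dicts, best first, with "p" (0 to 1); they miss things now and then, are a little off and sometimes report something else, mostly with a low value. They report only what shows in the picture. A call takes as long as a camera call.
- spot_in(camera, query): "xy" ([column, row] in pixels, amid what is visible of it).
- mark_of(camera, query): "xy" ([column, row] in pixels: a listed point, or the origin of a listed thing).
The state is a dict: "t": time; "joints": joint angles; "joint_velocities": joint speeds; "joint_torque": joint torques, N m; "tcp_pos": TCP position; "tcp_rot": TCP orientation; "contact_force": force on the tool from outside, world axes, zero at the start; "wrist_torque": the same for the moment, N m; "grip_width": opening from 0.0 (shut) to 1.0 (fully open); "grip_force": force on a finger pad.
Only numpy, scipy, OpenCV 4.12 (cv2) and the standard library are available. Lean on these libraries where they do the work, as an engineer would, in place of code of your own. Each camera call takes 0.05 s, during which the arm holds its last target. There are 200 camera calls.

## Task

Check the hinges of the three steel instrument cases before they are loaded: swing each lid up and just past upright, then let go - a sound lid drops back to its stop by itself, a stiff one stays where it is left. Leave the two sound cases standing open where they are; push the stiff one's lid shut again and slide that case straight towards you into the long steel tray in front of the row, up to the tray's front rim. Do not knock over the bottles round them.

Things in the scene. Friction and masses are not known exactly. Their poses are not given: they have to be found in the camera images.
- case_a: one of three alike closed hinged cases of bare steel, in a row from left to right in any order, loose on the worktop, 0.5 to 0.7 kg: body 80 (its x) x 90 (its y) x 34 mm, 41 mm high with the lid. Origin: centre of its underside, z up; its front (-x, with the lip) faces left, world +y, within 0.2 rad. Lid hinged along y at x = +43, z = 34 mm. Exactly one has a stiff hinge, which does not show
- case_b: another of the three cases, same as case_a. All three: walls 3 mm; lid 86 x 94 mm, 60 g, skirt 9 mm deep round its edge; lip in the middle of the lid's front edge, 38 mm wide, 4 mm thick, reaching from x = -43 to x = -57 mm, its underside 30 mm above the worktop
- case_c: another of the three cases, same as case_a. An open lid stands about 130 mm high and leans out over the hinge side (world -y, to the right), up to 80 mm from the middle of its case. The lip can be lifted from below with shut, leaning fingertips; the empty inside is bare but for a ribbed rubber rest 14 mm high
- case_a_lid (a joint): lid angle of case_a: 0 closed, about 1.57 upright, 1.95 at the stop. A sound lid needs about 0.3 N at the lip; let go below about 1.4 it falls shut, let go beyond about 1.6 it falls back to the stop. A stiff lid needs about 0.8 N at the lip to open and up to 0.6 N to push shut, and stays at any angle where it is left
- case_b_lid (a joint): lid angle of case_b, as for case_a_lid
- case_c_lid (a joint): lid angle of case_c, as for case_a_lid
- case_a_lip (a point): middle of the front edge of case_a's lip; moves with the lid. Closed: at x = -57, z = 32 mm in the case's frame; 100 mm from the hinge line
- case_b_lip (a point): the same point on case_b
- case_c_lip (a point): the same point on case_c
- tray: long shallow steel tray fixed between the robot and the cases, 115 (its x) x 600 mm (its y): floor without a step, open towards the cases (+x), rim 17 mm high along the front and both ends. Origin: centre of its underside; open edge at x = +57 mm, inner face of the front rim at x = -56 mm, of the end rims at y = +-297 mm. A case against the front rim has its middle at about x = -11 mm
- rollon: loose dark roll-on bottle with a tan cap, 36 x 42 x 106 mm, standing beyond the left end of the tray; origin at the centre of its underside, z up
- amber_dropper: loose small amber dropper bottle, 34 mm across, 102 mm high, standing behind the row, between the middle and right cases; origin at the centre of its underside, z up

How it is judged (in metres and radians):
On the way:
1. the stiff case's lid has been swung well open (at least 0.6 rad) (value of joint case_b_lid above 0.6 rad), for 0.1 s.
At the end, for the whole second after the job is handed in: Sound lids rest open (beyond 1.65 rad), their cases within 50 mm of where they stood; the stiff lid is shut (below 0.15 rad), its case flat, at rest and wholly in the tray (middle within about 22 mm of where it would meet the front rim, and within 250 mm of the tray's middle along it) (value of joint each of case_a_lid, case_c_lid above 1.65 rad and value of joint case_b_lid below 0.15 rad and x of case_b in the frame of tray between -0.03 and 0.011 m and y of case_b in the frame of tray between -0.25 and 0.25 m and height (world z) of case_b below 0.008 m and angle between case_b's own z axis and vertical below 0.1 rad and distance of each of case_a, case_c from where it was at the start of the episode below 0.05 m and linear speed of case_b below 0.01 m/s); the robot touches nothing.
It fails at once if one of the two bottles is knocked over (angle between any of rollon, amber_dropper's own z axis and vertical above 0.5 rad).
It fails at once if a case is overturned (angle between any of case_a, case_b, case_c's own z axis and vertical above 0.7 rad).
It also fails if it takes over 69 s, if anything falls off the work surface, if the arm or the gripper's body presses on something with over 40 N, if the wrist force passes 120 N, or if a joint passes its speed limit or range.

## Working session

There is one attempt and no reset: what is moved stays moved. The work goes in short steps, each a Python script; the robot and the scene stay as the last script left them, time stands still between calls to the robot, and variables do not carry over. Pictures are saved under pics/ and viewed, at most 10 in all, crops included, and the job is handed in when it is done.

```bash
ls; mkdir -p pics
python3 - <<'E'
from cell import *
import cv2,numpy as np
s=readout.observe(); print(s['t'],s['tcp_pos'],s['tcp_rot'],s['contact_force'])
for n in ("scene","top"):
    p,d=read_camera(n); cv2.imwrite(f"pics/{n}0.png",p[:,:,::-1]); np.save(f"pics/{n}0.npy",d)
    ci=camera_info(n); print(n,ci)
    for q in ("case_a","case_a_lip","tray","rollon","amber_dropper"):
        print(q,[(np.round(r['xy'],1).tolist(),round(r['p'],2)) for r in mark_of(n,q)])
print(readout.observe()['t'])
E
```

```text
cell.py
pics
0.0 [ 256.88715971 -596.45491024  221.64795641] [-3.07518721e+00 -6.34134951e-01  7.25837219e-04] [ 0.33489822  0.18612089 -0.04944193]
scene {'camera_matrix': array([[509.21735206,   0.        , 314.64025157],
       [  0.        , 509.21735206, 236.65325752],
       [  0.        ,   0.        ,   1.        ]]), 'k1': -0.03304057459293388, 'R': array([[-0.52260828, -0.85234845,  0.01956297],
       [-0.63766628,  0.3755415 , -0.67256992],
       [ 0.56591722, -0.36396525, -0.73977496]]), 't': array([284.3779569 , 384.86705179, 847.58864817])}
case_a [([328.3, 245.1], 0.81), ([395.0, 213.1], 0.67), ([251.3, 279.3], 0.63)]
case_a_lip [([376.7, 210.1], 0.83)]
tray [([359.6, 278.3], 0.75), ([398.3, 211.6], 0.66)]
rollon [([204.7, 368.1], 0.67)]
amber_dropper [([339.6, 193.2], 0.82), ([328.2, 242.9], 0.66)]
top {'camera_matrix': array([[475.26125507,   0.        , 318.73309276],
       [  0.        , 475.26125507, 241.1441893 ],
       [  0.        ,   0.        ,   1.        ]]), 'k1': -0.00999316501358482, 'R': array([[ 0.01537333, -0.99952997, -0.02652346],
       [-0.98700756, -0.01092697, -0.16030181],
       [ 0.15993664,  0.02864323, -0.98671163]]), 't': array([ 29.24873115, 556.62585288, 958.04136888])}
case_a [([447.9, 245.8], 0.93), ([266.5, 245.7], 0.84), ([354.8, 251.5], 0.61)]
case_a_lip [([422.1, 238.4], 0.93)]
tray [([354.2, 305.1], 0.6)]
rollon [([188.5, 315.0], 0.7)]
amber_dropper [([448.1, 246.7], 0.72), ([406.5, 190.2], 0.56)]
0.6
```

View pics/top0.png

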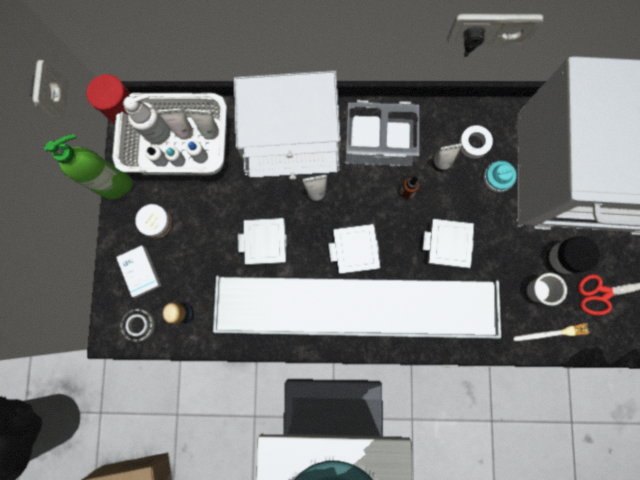

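View pics/scene0.png

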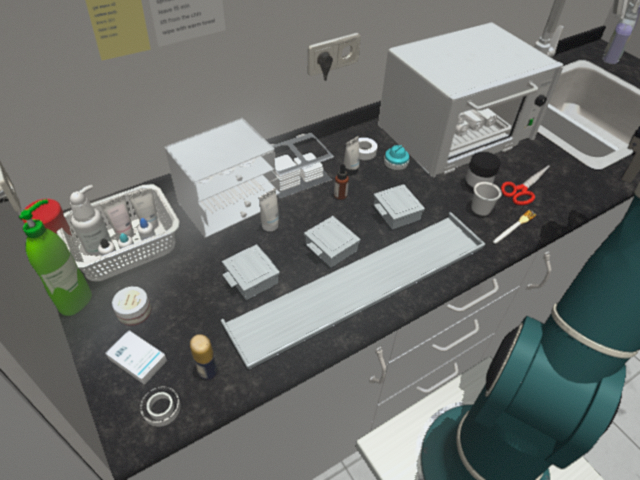

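The top view shows three closed cases at about (265,241), (356,248) and (451,243), with their lips on the left. The tray lies below them, the amber dropper is at (410,187) and the roll-on at (174,313). The scene view agrees with this. Next I'll measure the case poses from the lid contours and depth.

```bash
cat > h.py <<'E'
from cell import *
import cv2,numpy as np
from scipy.spatial.transform import Rotation as Rn
def ray(cam,px):
    ci=camera_info(cam); K=ci['camera_matrix']; D=np.array([ci['k1'],0,0,0])
    p=cv2.undistortPoints(np.array(px,float).reshape(-1,1,2),K,D).reshape(-1,2)
    d=np.c_[p,np.ones(len(p))]@ci['R']; o=-ci['R'].T@ci['t']; return o,d
def on_plane(cam,px,z):
    o,d=ray(cam,px); return o+d*((z-o[2])/d[:,2])[:,None]
def cloud(cam,D):
    v,u=np.mgrid[0:480,0:640]; o,d=ray(cam,np.c_[u.ravel(),v.ravel()])
    return (o+d*D.ravel()[:,None]).reshape(480,640,3)
def tri(c1,p1,c2,p2):
    o1,d1=ray(c1,[p1]);o2,d2=ray(c2,[p2]); A=np.c_[d1[0],-d2[0]]
    s=np.linalg.lstsq(A,o2-o1,rcond=None)[0]; a=o1+s[0]*d1[0]; b=o2+s[1]*d2[0]
    return (a+b)/2,np.linalg.norm(a-b)
E
python3 - <<'E'
from h import *
T=cv2.imread('pics/top0.png'); 
for cam in ("top","scene"):
    D=np.load(f'pics/{cam}0.npy'); P=cloud(cam,D)
    # height-based mask of the case tops
    m=((P[...,2]>30)&(P[...,2]<52)&(P[...,0]>480)&(P[...,0]<750)&(abs(P[...,1])<400)&(D>0)).astype(np.uint8)
    n,l,st,c=cv2.connectedComponentsWithStats(m)
    for i in range(1,n):
        if st[i,4]<300: continue
        q=P[l==i]; top=q[:,:2].astype(np.float32); r=cv2.minAreaRect(top)
        print(cam,st[i].tolist(),'z',np.median(q[:,2]).round(1),'rect',np.round(r[0],1),np.round(r[1],1),round(r[2],1))
    print(cam,'table z',np.median(P[(D>0)&(abs(P[...,2])<15)&(P[...,0]>560)&(P[...,0]<600)][:,2]) )
    for nm,b in (('amber',(560,760,-330,100,60,115)),('tall>60 z<200',(480,700,-400,420,60,200))):
        mm=(P[...,0]>b[0])&(P[...,0]<b[1])&(P[...,1]>b[2])&(P[...,1]<b[3])&(P[...,2]>b[4])&(P[...,2]<b[5])&(D>0)
        n,l,st,c=cv2.connectedComponentsWithStats(mm.astype(np.uint8))
        for i in range(1,n):
            if st[i,4]>25: q=P[l==i]; print(cam,nm,st[i].tolist(),q.min(0).round(),q.max(0).round())
    mt=(P[...,2]>10)&(P[...,2]<25)&(P[...,0]>380)&(P[...,0]<530)&(abs(P[...,1])<420)&(D>0)
    q=P[mt]; print(cam,'tray rim',len(q),np.percentile(q,[1,50,99],axis=0).round())
for a in ([265,241],[356,248],[451,243],[188,315],[406,190]): print(a,on_plane('top',[a],41).round(1))
E
python3 - <<'E'
import cv2
i=cv2.imread('pics/top0.png')[180:350,205:515]; cv2.imwrite('pics/topcrop.png',cv2.resize(i,None,fx=2.5,fy=2.5,interpolation=cv2.INTER_CUBIC))
E
```

```text
top [490, 164, 24, 25, 364] z 43.0 rect [ 708.8 -357. ] [51.5 49.2] 45.2
top [150, 205, 19, 32, 422] z 41.6 rect [599.  383.2] [67.  33.5] 0.2
top [238, 219, 49, 46, 1915] z 39.6 rect [555.9 159.4] [ 94.6 103.2] 3.1
top [423, 220, 51, 48, 1986] z 39.6 rect [ 556.8 -236.7] [103.3  94.7] 83.9
top [329, 225, 51, 49, 1946] z 39.6 rect [541.5 -36.6] [ 94.2 103.1] 8.1
top table z -0.8606794000372702
top amber [288, 143, 51, 37, 850] [679.  -2.  60.] [755. 100. 115.]
top amber [347, 144, 72, 12, 578] [ 734. -170.   71.] [760. -21.  84.]
top amber [437, 144, 26, 16, 249] [ 733. -256.   60.] [ 754. -211.  101.]
top amber [302, 176, 25, 16, 289] [660.  22.  60.] [681.  71. 107.]
top amber [404, 177, 15, 15, 137] [ 662. -171.   60.] [ 689. -142.  104.]
top tall>60 z<200 [525, 153, 34, 70, 1638] [ 598. -400.   60.] [ 700. -392.  200.]
top tall>60 z<200 [244, 168, 52, 12, 149] [679.  87.  60.] [700. 190. 114.]
top tall>60 z<200 [139, 170, 75, 3, 194] [695. 262.  67.] [700. 420.  82.]
top tall>60 z<200 [302, 176, 25, 16, 289] [660.  22.  60.] [681.  71. 107.]
top tall>60 z<200 [404, 177, 15, 15, 1
[... 794 characters left out ...]
9, 67, 1435] [ 594. -400.   60.] [ 700. -389.  200.]
scene tall>60 z<200 [336, 164, 12, 18, 129] [ 662. -168.   60.] [ 688. -142.  101.]
scene tall>60 z<200 [258, 187, 20, 27, 348] [658.  23.  60.] [683.  71. 107.]
scene tall>60 z<200 [244, 200, 9, 8, 39] [677.  75.  61.] [699. 101.  96.]
scene tall>60 z<200 [203, 208, 41, 18, 115] [684.  98.  60.] [700. 192. 109.]
scene tall>60 z<200 [101, 230, 74, 32, 301] [691. 262.  68.] [700. 420.  83.]
scene tray rim 1231 [[ 381. -416.   10.]
 [ 472.  256.   18.]
 [ 525.  420.   25.]]
[265, 241] [[555.9 151.1  41. ]]
[356, 248] [[543.1 -42.2  41. ]]
[451, 243] [[ 556.  -241.8   41. ]]
[188, 315] [[397.9 307.   41. ]]
[406, 190] [[ 670.3 -149.1   41. ]]
```

View pics/topcrop.png

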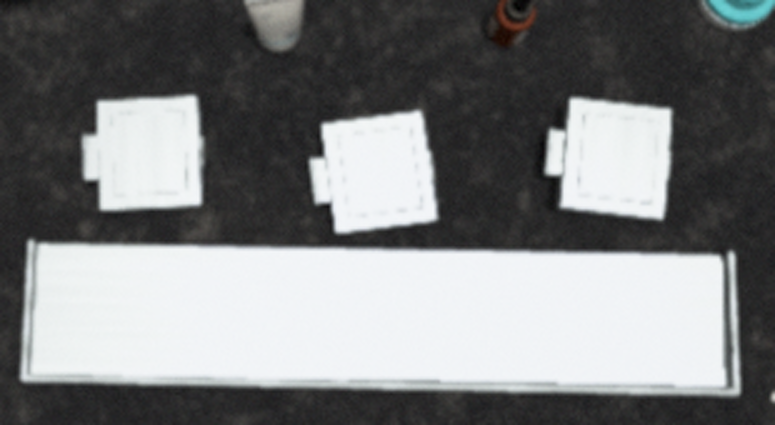

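The crop confirms the three lids and their lips, and that the amber bottle and the tube stand clear behind the row. Depth from both cameras agrees to within 2 mm. I'll work from right to left and deal with the stiff case as soon as I find it.

```bash
cat >> h.py <<'E'
def unit(a): return np.array([-np.sin(a),np.cos(a),0])   # front direction u of a case, a in rad
CASES={'L':((555.3,154.3),np.radians(3.1)),'M':((541.3,-42),np.radians(7.9)),'R':((555.6,-241.5),np.radians(-6.2))}
Z=np.array([0,0,1.])
def frame(u,th,sgn,flip):
    """tool z leans: horizontal part sgn*u; y horizontal across u"""
    z=sgn*np.sin(th)*u-np.cos(th)*Z; y=np.cross(Z,u)*flip; x=np.cross(y,z)
    return np.c_[x,y,z]
def tcp_for_corner(p,F,u,sgn):
    """TCP so that the tip edge leading along sgn*u (10 mm from axis) sits at p"""
    x=F[:,0]; x=x if x@u*sgn>0 else -x
    return p-10*x-8*F[:,2]
def lidpt(name,phi,r,off,shift=0):
    C,a=CASES[name]; u=unit(a); v=np.cross(u,Z)  # v ~ +x
    H=np.r_[C,34]-43*u+v*shift
    return H+r*(np.cos(phi)*u+np.sin(phi)*Z)+off*(-np.sin(phi)*u+np.cos(phi)*Z)
def st(): 
    s=readout.observe(); return round(s['t'],2),np.round(s['tcp_pos'],1).tolist(),np.round(s['contact_force'],2).tolist()
def open_plan(name,shift,flip,th=np.radians(42),end=1.72):
    C,a=CASES[name]; u=unit(a); v=np.cross(u,Z); F=frame(u,th,-1,flip); B=np.r_[C,0]+v*shift
    f=lambda p: tcp_for_corner(p,F,u,-1)
    low=[f(B+64*u+18*Z),f(B+49*u+18*Z),f(B+49*u+27*Z)]
    arc=[f(lidpt(name,p,93,-4,shift)) for p in np.r_[np.linspace(.1,end,9)]]
    return F,f(B+66*u+150*Z),low,arc,[arc[-1]+35*u,arc[-1]+45*u+60*Z],u
def open_lid(name,shift,flip,first=True):
    F,pre,low,arc,out,u=open_plan(name,shift,flip); rv=Rn.from_matrix(F).as_rotvec()
    robot.movep(pre,rv); print('pre',st())
    robot.servo_line(low[0],feed=150); print(st())
    for p in low[1:]: robot.servo_line(p,feed=50)
    print('under',st())
    for p in arc: robot.servo_line(p,feed=70)
    print('top',st())
    robot.servo_line(out[0],feed=120); robot.servo_line(out[1],feed=200); print('out',st())
def lid_angle(name,cam='top'):
    """lid plane angle from depth: fit the points above the case in the u-z plane"""
    _,D=read_camera(cam); P=cloud(cam,D); C,a=CASES[name]; u=unit(a); v=np.cross(u,Z)
    q=P-(np.r_[C,34]-43*u); U,V,W=q@u,q@v,q[...,2]
    m=(D>0)&(abs(V)<45)&(U>-70)&(U<110)&(W>35)&(W<110); U,W=U[m],W[m]
    if len(U)<15: return len(U),None
    hi=W>W.max()-15
    return len(U),np.round([U[hi].mean(),W.max(),np.arctan2(np.median(W[hi]),np.median(U[hi]))],2).tolist()
E
python3 - <<'E'
from h import *
print(st())
for n,s in (('R',-12),('M',-6),('L',0)):
  for flip in (1,-1):
    F,pre,low,arc,out,u=open_plan(n,s,flip); rv=Rn.from_matrix(F).as_rotvec()
    js=[kinematics.ik(p,rv) for p in [pre]+low+arc+out]
    print(n,flip,[None if j is None else np.round(j,2).tolist() for j in (js[0],js[2],js[-3])],sum(j is None for j in js))
# tray corners at z=17 rim / z=0 open edge, from the top picture (crop/2.5 + (205,180))
px=lambda c:[[c[0]/2.5+205,c[1]/2.5+180]]
for c in ((25,380),(737,393)): print('front rim',on_plane('top',px(c),17).round(1))
for c in ((30,243),(735,253)): print('open edge',on_plane('top',px(c),8).round(1))
E
```

```text
(0.6, [257.2, -597.0, 222.6], [0.33, -0.07, 0.75])
R 1 [[0.62, 0.9, -1.11, 1.84, 1.33, 1.68, 2.07], [0.65, 1.2, -1.12, 1.86, 1.58, 1.74, 1.93], [0.84, 0.94, -1.11, 1.88, 1.48, 1.61, 2.18]] 0
R -1 [[0.06, 0.57, -0.26, 1.88, 0.93, 1.19, -0.87], [-0.09, 0.77, -0.04, 1.91, 0.97, 0.95, -1.01], [0.03, 0.57, 0.03, 1.93, 0.94, 0.95, -0.74]] 0
M 1 [[0.27, 0.87, -1.11, 1.9, 1.23, 1.69, 1.94], [0.3, 1.19, -1.12, 1.92, 1.49, 1.75, 1.78], [0.5, 0.89, -1.11, 1.97, 1.38, 1.62, 2.04]] 0
M -1 [[0.06, 0.68, -0.78, 1.91, 1.06, 1.45, -1.11], [-0.3, 0.77, -0.25, 1.96, 1.02, 1.08, -1.17], [0.07, 0.59, -0.48, 1.99, 1.09, 1.19, -0.97]] 0
L 1 [[-0.19, 0.94, -0.89, 1.52, 1.03, 1.77, 1.88], [-0.16, 1.14, -0.9, 1.56, 1.18, 1.69, 1.76], [0.12, 1.03, -1.11, 1.7, 1.23, 1.82, 1.85]] 0
L -1 [[-0.21, 0.91, -0.85, 1.52, 1.0, 1.75, -1.25], [-0.34, 0.99, -0.57, 1.57, 0.97, 1.48, -1.28], [-0.07, 0.82, -0.75, 1.71, 1.02, 1.57, -1.18]] 0
front rim [[363.2 254.4  17. ]]
front rim [[ 362.  -343.4   17. ]]
open edge [[480.3 258.1   8. ]]
open edge [[ 479.6 -350.     8. ]]
```

Run:
```python
from h import *
open_lid('R',-12,-1)
robot.hold(0.5)
print(lid_angle('R','top'),lid_angle('R','scene'))
p,d=read_camera('scene'); cv2.imwrite('pics/s1.png',p[:,:,::-1]); print(st())
```

```text
pre (2.54, [551.9, -163.7, 149.5], [-0.13, 0.69, -0.06])
(3.58, [552.5, -163.9, 17.9], [0.46, 0.09, 0.69])
under (4.36, [550.7, -178.5, 26.7], [0.63, 1.08, -0.35])
top (8.02, [539.0, -280.7, 125.8], [0.54, 0.17, 0.69])
out (8.91, [544.1, -235.8, 186.4], [-1.0, 0.55, -0.22])
(0, None) (0, None)
(9.56, [544.2, -235.3, 185.7], [-0.02, -0.45, -0.23])
```

View pics/s1.png

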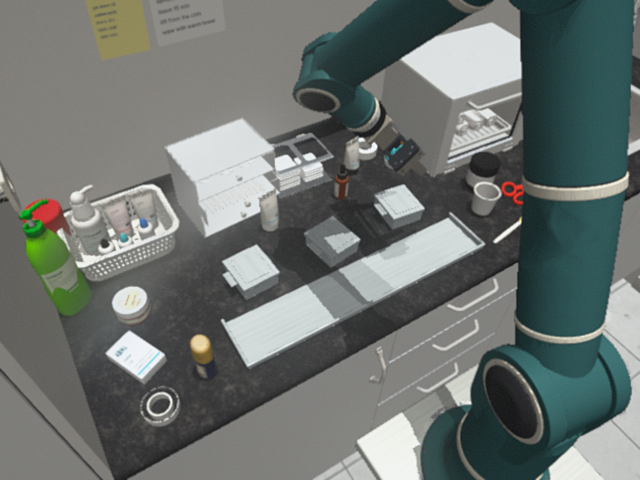

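The lid is still shut because I left the gripper open and the fingers straddled the lip. I'll shut them, check that the case hasn't moved, and repeat.

Run:
```python
from h import *
grip(0.0,10)
print(readout.observe()['grip_width'])
def rect(n):
    _,D=read_camera('top'); P=cloud('top',D); c=CASES[n][0]
    m=(D>0)&(P[...,2]>30)&(P[...,2]<50)&(abs(P[...,0]-c[0])<80)&(abs(P[...,1]-c[1])<80)
    return cv2.minAreaRect(P[m][:,:2].astype(np.float32))
print(rect('R'))
open_lid('R',-12,-1)
robot.hold(0.4)
print(lid_angle('R','top'),lid_angle('R','scene'))
p,d=read_camera('scene'); cv2.imwrite('pics/s2.png',p[:,:,::-1]); print(st())
```

```text
0.0041981328338594895
((555.8828125, -243.9722442626953), (89.9827651977539, 94.10551452636719), 83.74010467529297)
pre (11.38, [552.4, -160.7, 148.6], [-0.5, -0.41, 0.03])
(12.41, [552.5, -164.0, 18.0], [0.2, -0.35, 0.64])
under (13.19, [550.8, -178.4, 26.7], [1.14, 0.42, -0.87])
top (16.85, [539.0, -280.7, 125.8], [-0.93, -1.18, 0.78])
out (17.74, [544.1, -235.8, 186.4], [0.06, 0.61, -0.77])
(780, [-32.88, 96.61, 1.93]) (614, [-32.32, 97.13, 1.92])
(18.29, [544.1, -235.3, 185.6], [-0.51, -0.08, 0.03])
```

View pics/s2.png

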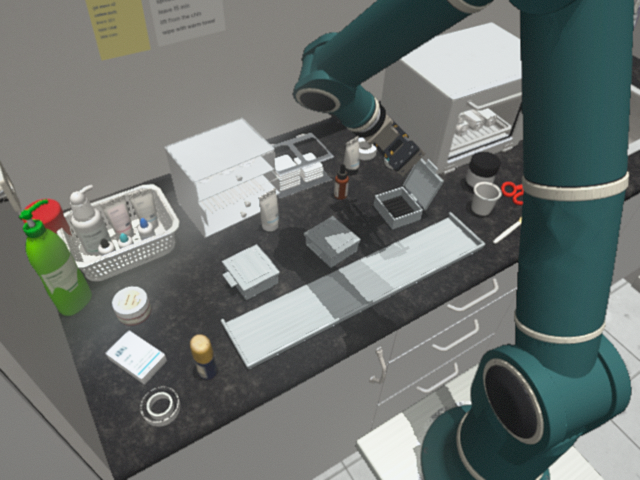

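The right lid now lies back at its stop (1.93 rad), so that case is sound. Next is the middle one.

Run:
```python
from h import *
open_lid('M',-6,-1)
robot.hold(0.4)
print(lid_angle('M','top'),lid_angle('M','scene'),lid_angle('R','top'))
p,d=read_camera('scene'); cv2.imwrite('pics/s3.png',p[:,:,::-1]); print(st())
```

```text
pre (19.36, [525.0, 33.3, 149.6], [0.59, -0.09, -0.57])
(20.39, [525.3, 33.4, 17.9], [-0.01, -0.21, 0.48])
under (21.18, [527.2, 18.9, 26.6], [-0.16, 0.43, -0.68])
top (24.83, [540.7, -83.2, 125.8], [-0.52, -0.03, -0.02])
out (25.73, [534.8, -38.6, 186.4], [-1.14, -0.8, -0.67])
(582, [-32.37, 97.02, 1.92]) (559, [-31.09, 96.0, 1.91]) (780, [-32.94, 96.89, 1.92])
(26.32, [534.6, -38.0, 185.6], [0.08, 0.32, -0.09])
```

The middle case is sound too (1.92 rad). Now the left one, expected to be the stiff one.

```bash
cat >> h.py <<'E'
def close_plan(name,flip,phi0,th=np.radians(25),shift=0):
    C,a=CASES[name]; u=unit(a); F=frame(u,th,1,flip)
    f=lambda p: tcp_for_corner(p,F,u,1)
    # tip edge on the lid's outer face (7 mm off hinge line), radius 80
    pre=[f(lidpt(name,phi0,80,7)-45*u+90*Z),f(lidpt(name,phi0,80,7)-35*u)]
    arc=[f(lidpt(name,p,80,7)) for p in np.linspace(phi0,.12,8)]
    return F,pre,arc,u
E
python3 - <<'E'
from h import *
open_lid('L',0,-1)
robot.hold(0.4)
print(lid_angle('L','top'),lid_angle('L','scene'),lid_angle('M','top'))
p,d=read_camera('scene'); cv2.imwrite('pics/s4.png',p[:,:,::-1]); print(st(),readout.observe()['joints'].round(2))
for th in (15,25):
  for flip in (1,-1):
    F,pre,arc,u=close_plan('L',flip,1.72,np.radians(th)); rv=Rn.from_matrix(F).as_rotvec()
    js=[kinematics.ik(p,rv) for p in pre+arc]
    print(th,flip,[None if j is None else np.round(j,2).tolist() for j in (js[0],js[1],js[-1])],sum(j is None for j in js))
# push plan: vertical tool, fingers apart along y
for yaw in (0,np.pi):
    F=np.c_[[np.cos(yaw),0,0],[0,-np.cos(yaw),0],[0,0,-1]]; rv=Rn.from_matrix(F).as_rotvec()
    js=[kinematics.ik(p,rv) for p in ((625,154,120),(620,154,20),(470,154,20))]
    print(yaw,[None if j is None else np.round(j,2).tolist() for j in js])
# tray geometry from depth (scene and first top view)
D=np.load('pics/top0.npy'); P=cloud('top',D)
for y in (220,160,100):
    m=(abs(P[...,1]-y)<6)&(D>0)&(P[...,0]>340)&(P[...,0]<500); q=P[m]
    hi=q[q[:,2]>9]; print(y,'rim x',np.percentile(hi[:,0],[2,50,98]).round(1) if len(hi) else None)
E
```

```text
pre (27.39, [551.6, 231.1, 149.6], [-0.5, -0.6, 0.5])
(28.43, [551.6, 231.5, 18.1], [0.9, -0.21, -0.82])
under (29.21, [552.2, 216.5, 26.8], [0.78, -0.08, -0.23])
top (32.87, [557.4, 113.5, 125.8], [0.63, -0.2, 0.5])
out (33.76, [555.3, 158.9, 186.4], [-0.67, 0.22, 0.39])
(237, [-14.45, 101.54, 1.71]) (520, [-12.38, 101.77, 1.7]) (587, [-32.11, 95.58, 1.92])
(34.36, [555.0, 159.2, 185.7], [-0.07, -0.24, 0.33]) [-0.33  0.67 -0.46  1.64  0.8   1.52 -1.03]
15 1 [[0.92, 0.84, -1.37, 1.78, 0.63, 1.14, 2.61], [0.89, 1.02, -1.36, 1.85, 0.86, 1.08, 2.46], [0.62, 1.08, -1.28, 1.87, 0.99, 0.96, 2.18]] 0
15 -1 [[0.55, 0.46, -0.68, 1.8, 0.02, 0.97, -0.03], [0.56, 0.61, -0.73, 1.86, 0.18, 0.8, -0.14], [0.35, 0.73, -0.77, 1.89, 0.38, 0.66, -0.51]] 0
25 1 [[-0.22, 0.42, 0.43, 1.85, -0.67, 1.13, -2.54], [0.99, 1.25, -1.53, 1.83, 0.93, 1.16, 2.47], [0.72, 1.14, -1.29, 1.88, 0.91, 0.85, 2.33]] 0
25 -1 [[0.69, 0.53, -0.76, 1.79, -0.1, 0.98, 0.11], [0.69, 0.68, -0.8, 1.85, 0.05, 0.81, 0.03], [0.5, 0.81, -0.85, 1.9, 0.25, 0.61, -0.3]] 0
0 [[-0.06, 0.6, -0.33, 1.68, 0.23, 0.9, -2.05], [-0.07, 0.73, -0.31, 1.73, 0.31, 0.73, -2.11], [-0.11, 0.56, -0.33, 2.08, 0.34, 0.54, -2.26]]
3.141592653589793 [[0.3, 0.77, -0.88, 1.66, 0.66, 1.04, 0.78], [0.27, 0.89, -0.82, 1.71, 0.81, 0.92, 0.68], [0.28, 0.73, -0.84, 2.06, 0.83, 0.73, 0.47]]
220 rim x [363.7 365.9 368. ]
160 rim x [362.6 364.9 366.9]
100 rim x [363.7 364.7 365.9]
```

View pics/s4.png

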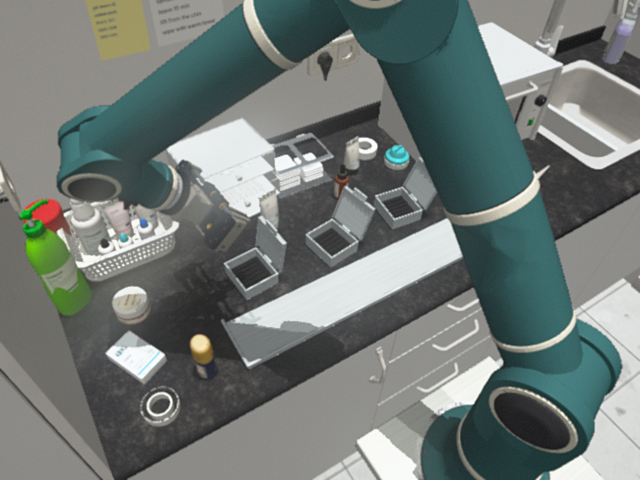

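The left lid stays where I left it (1.71 rad) while the other two lie back, so the left case is the stiff one. I'll push it shut from its right side.

Run:
```python
from h import *
F,pre,arc,u=close_plan('L',-1,1.72); rv=Rn.from_matrix(F).as_rotvec()
p0=readout.observe()['tcp_pos']; robot.servo_line(p0+70*Z,feed=200)
robot.movep(pre[0],rv); print(st())
robot.servo_line(pre[1],feed=150); print(st())
for p in arc: robot.servo_line(p,feed=80)
print('arc',st())
p=arc[-1].copy()
for i in range(5):
    f=np.mean([readout.observe()['contact_force'][2] for _ in range(3)])
    if f>4: break
    p=p-1.2*Z; robot.servo_line(p,feed=15)
print('press',i,f,st())
robot.servo_line(p+80*Z,feed=200)
_,D=read_camera('top'); P=cloud('top',D); c=CASES['L'][0]
m=(D>0)&(P[...,2]>28)&(abs(P[...,0]-c[0])<80)&(abs(P[...,1]-c[1])<80)
q=P[m]; print(len(q),q[:,2].max(),cv2.minAreaRect(q[q[:,2]<52][:,:2].astype(np.float32)))
A=np.c_[q[:,:2],np.ones(len(q))][q[:,2]<60]; print('plane',np.linalg.lstsq(A,q[q[:,2]<60][:,2],rcond=None)[0])
p_,d=read_camera('scene'); cv2.imwrite('pics/s5.png',p_[:,:,::-1]); np.save('pics/s5.npy',d); print(st())
```

```text
(35.96, [561.0, 36.8, 204.7], [-0.2, 0.46, 0.26])
(36.71, [561.7, 46.1, 115.7], [0.04, -0.56, -0.36])
arc (39.92, [553.6, 177.6, 53.0], [0.65, 0.26, 0.15])
press 3 10.341943820203456 (40.67, [554.4, 177.5, 51.0], [-2.2, -2.64, 10.34])
3836 466.174774119944 ((539.0489501953125, 159.86126708984375), (110.37239837646484, 44.466796875), 81.0567855834961)
plane [-9.44918626e-02 -3.71411107e-02  9.40427123e+01]
(41.33, [553.0, 177.0, 128.3], [0.11, -0.32, 0.09])
```

View pics/s5.png

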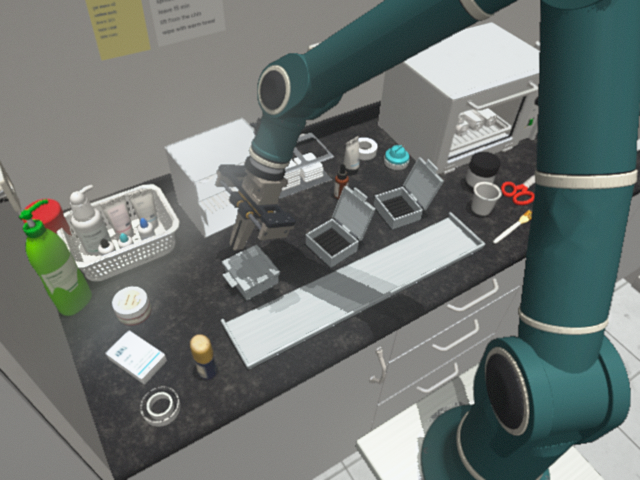

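The left lid is shut. Now I'll put the fingers, slightly apart, behind the case and push it towards me. I'll watch the force near the rim.

Run:
```python
from h import *
D=np.load('pics/s5.npy'); P=cloud('scene',D); c=CASES['L'][0]
m=(D>0)&(P[...,2]>33)&(P[...,2]<55)&(abs(P[...,0]-c[0])<75)&(abs(P[...,1]-c[1])<75)
q=P[m]; print(cv2.minAreaRect(q[:,:2].astype(np.float32)),np.percentile(q[:,2],[50,98]))
F=np.diag([-1.,1,-1]); rv=Rn.from_matrix(F).as_rotvec()
p0=readout.observe()['tcp_pos']; robot.servo_line(p0+60*Z,feed=200)
robot.movep((622,164,160),rv); grip(40/92); print(st(),readout.observe()['grip_width'])
robot.servo_line((622,164,20),feed=150); print(st())
robot.servo_line((500,164,20),feed=60); print(st())
base=readout.observe()['contact_force'][0]
for x in range(495,470,-4):
    robot.servo_line((x,164,20),feed=40); f=np.mean([readout.observe()['contact_force'][0] for _ in range(3)])
    print(x,round(f,2),end=' ')
    if f>12: break
print(st())
robot.servo_line((x+25,164,20),feed=100); robot.servo_line((x+25,164,170),feed=200)
robot.movep((450,-60,330),rv)
r,D=read_camera('top'); P=cloud('top',D); cv2.imwrite('pics/t6.png',r[:,:,::-1])
m=(D>0)&(P[...,2]>28)&(P[...,2]<60)&(P[...,0]>350)&(P[...,0]<500)&(abs(P[...,1]-164)<90); q=P[m]
print(len(q),cv2.minAreaRect(q[:,:2].astype(np.float32)) if len(q) else 0,np.percentile(q[:,2],[2,50,98]) if len(q) else 0)
for n in 'MR': print(n,lid_angle(n,'top'),lid_angle(n,'scene'))
print(st())
```

```text
((553.9209594726562, 160.04312133789062), (97.68091583251953, 104.0284194946289), 3.771547555923462) [40.45160125 43.8257974 ]
(43.35, [622.0, 164.0, 160.0], [0.51, -0.57, -0.54]) 0.4360107341913624
(44.43, [622.7, 164.4, 21.0], [-0.74, -0.61, -0.37])
(46.62, [500.3, 164.1, 20.0], [5.0, 0.53, 3.89])
495 1.97 491 3.63 487 1.1 483 0.98 479 1.07 475 1.36 471 2.12 (48.39, [470.5, 164.0, 20.0], [2.12, -0.05, -0.3])
2047 ((413.9844055175781, 163.0801544189453), (93.28489685058594, 104.37040710449219), 0.9713648557662964) [32.35157429 39.57420035 43.75861742]
M (0, None) (701, [-31.2, 96.99, 1.91])
R (714, [-32.81, 96.7, 1.93]) (627, [-32.32, 97.43, 1.92])
(51.02, [450.0, -59.1, 329.6], [0.38, 0.56, -0.37])
```

View pics/t6.png

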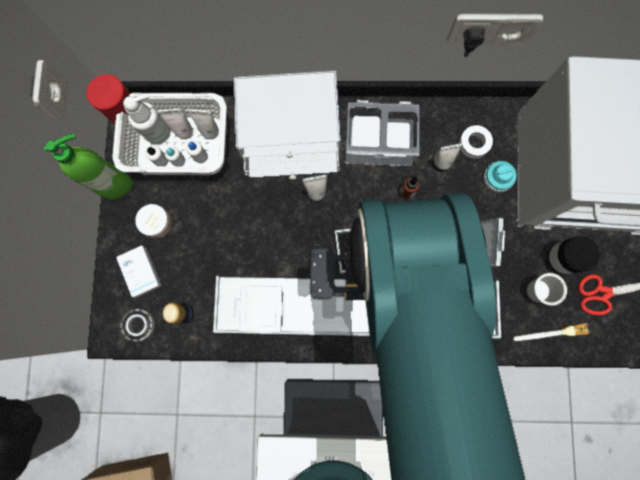

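The closed case lies flat in the tray at about (258,307), with its middle at x≈414, up to the front rim within a few mm. The other two lids rest at about 1.92 rad and both bottles are standing, so I'll hand in.

```bash
python3 -c "
from cell import *
print(ticket.job_done())"
```

```text
the job is handed in; nothing more can be done
None
```

Job handed in at about 51 s of robot time: the left case was the stiff one; its lid is shut and it lies in the tray, within a few mm of the front rim; the other two stand open at their stops (about 1.92 rad), and neither bottle was knocked over.

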